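# Hang the lipped bin on the louvred panel

## Task

Pick up the little open aluminium bin by its upright tab and hang it on the top rail of the louvred panel, about midway along: hold its lip lightly against the plate above the rail, then let it slide down until the lip is fully home behind the rail, and let go so that it hangs there by itself. Be gentle with the panel (never push the lip against the plate with more than 10 N, and do not bang it down on the rail), keep the bin level so that the tuning peg stays in it, and leave the jar, harmonica, dispenser and clothespin where they are.

Things in the scene. Friction and masses are not known exactly. Their poses are not given: they have to be found in the camera images.
- bin: Loose open aluminium bin, 80 (x) x 90 (y) x 60 mm high, walls 3 mm, 0.17 to 0.36 kg. Origin: centre of its underside; z up. A lip is on its own -x side: at rim height a 3 mm thick, 60 mm wide web (top at z = 63) runs 11 mm out from the wall and ends in a strip turned down. A divider along x carries an upright flat tab to lift it by. Hung, its axes are parallel to the panel's.
- bin_grip (a point): Middle of the tab's free part, in the bin at x = 0, y = 0, z = 90 mm; axes as the bin's. The tab is 12 mm thick (y) and 40 mm long (x) and ends at z = 115 mm; grip it across y from above. Finger tips may reach 25 mm below this point before they meet the lip or rim.
- bin_lip (a point): Centre of the ceiling of the lip's slot (underside of the web), in the bin at x = -44, y = 0, z = 60 mm; axes as the bin's. The slot between wall and strip is 8 mm wide and open downwards. This point rests on the rail's top edge when the bin hangs.
- lip_edge (a point): Lower outer edge of the lip's down-turned strip, in the bin at x = -51, y = 0, z = 48 mm; axes as the bin's. The strip is 3 mm thick and reaches 12 mm below the slot's ceiling; this outer face is the one to hold against the plate.
- panel: Fixed steel stand of the louvred panel: foot 110 (x) x 260 (y) x 12 mm, an end post (60 x 14 mm, up to z = 162 mm) at y = +-121 mm. Origin: centre of the foot's underside. Its front, where the bin goes, looks along its own +x (away from the robot). Between the posts stands a plate with three horizontal rails (top edges at z = 150, 100, 60 mm), clamped at a depth that is not reported.
- plate_top (a point): Fixed to the stand (x = 0, y = 0, z = 190 mm): middle of the plate's top front edge if it stood at middle depth. The plate (226 mm wide, 5 mm thick, upright) is clamped with its flat front face anywhere from 22 mm behind to 22 mm in front of this point along the panel's x: find it by touch. It does not give way under 25 N. Above the top rail it is flat.
- rail_mid (a point): Fixed to the stand (x = 7, z = 150 mm): midway along the top rail's top edge, if the plate stood at middle depth; the real rail is up to 22 mm nearer or farther along x. Rails: 190 mm long strips 3 mm thick, 5.5 mm in front of the plate, pocket 18 mm deep, open upwards. With the lip against the plate the rail has 2.5 mm play each side in the slot. Let go, the bin leans back 0.1 rad.
- peg: Loose bamboo tuning peg, 52 mm long, 20 mm wide head, 14 mm thick, 15 g, lying on the floor of the bin along x in the compartment on the bin's +y side. Origin at its underside.
- jar: Small closed glass jar, 48 mm diameter, 62 mm high, standing on the ledge. Origin: centre of its underside. Leave alone.
- harmonica: Harmonica, 26 x 104 x 20 mm, lying in an open fixed aluminium case (55 x 130 x 26 mm) whose lid stands open on the far side, up to about 85 mm high. Origin: centre of its underside. Leave alone.
- dispenser: Spring-loaded pick dispenser of clear acrylic, 50 x 44 x 87 mm, standing on the ledge. Origin: centre of its underside. Leave alone.
- clothespin: White plastic clothespin, 72 x 10 x 13 mm, lying on the ledge. Origin: centre of its underside. Leave alone.
There are look-alikes about, which are no part of the job. There is more than one size of the bin; the job needs the smaller.

How it is judged:
By the outcome, as a careful person would: the job done as asked, in the order asked, and still so for the second after the job is handed in, with the robot touching nothing.
It also fails if it takes over 48 s, if anything falls off the work surface, if the arm or the gripper's body presses on something with over 40 N, if the wrist force passes 120 N, or if a joint passes its speed limit or range.

## Robot

A 6-joint arm with a two-finger parallel gripper is mounted at the origin on the work surface. World frame = base frame: x ahead of the robot, y to its left, z up, the work surface at z = 0. Lengths are in mm, angles in rad, forces in N, time in s.
With the tool pointing down it reaches from about 325 to 850 mm from the base axis. Payload 15.5 kg.
Tool frame: the origin (TCP) lies on the front face of the gripper's body, between the roots of the fingers; the fingertips stand 78 mm ahead of it and the grasp point (between the pads) lies 60 mm ahead of it; z points along the fingers, x is the direction in which the jaws open and shut, and the axes are right-handed (so a half turn about z gives the same grasp; the last joint's range is limited). The gripper opens to 91 mm and grips with 3 to 60 N. Pads are 32 mm wide; open, the fingers measure 118 mm over their backs; the gripper's body (76 mm by 178 mm) begins 60 mm behind the grasp point.
Start: joints at [1.248, 0.494, 1.345, -0, 1.302, -0.096], TCP at [141.142, 608.856, 292.215] pointing down, gripper open.
Joint ranges: [-2.91, 2.91], [-0.82, 2.16], [0.22, 2.67], [-1.22, 4.37], [0.12, 2.79], [-3.08, 3.08]. Speed limits (rad/s): [1.89, 1.89, 2.57, 3.01, 3.01, 3.01].

## Interface

Orientations are given as a unit quaternion [w, x, y, z].
In Python, from workcell import env, jaws, kin, viewer, order, status gives the robot as it stands. Calls block until the motion is done:
- env.reach(position, orientation): joint-space move of the TCP to a pose.
- env.move_l(position, rot=None, velocity=150, force_limit=None): straight line of the TCP; rot=None keeps the orientation; velocity is the mean speed in mm/s. With force_limit (N) it stops when the force on the tool has changed by that much, and returns True; else False.
- env.move_joints(angles): joint-space move.
- jaws.move_gripper(opening, strength=None): finger opening in mm; strength is the grip in N (None keeps the last); returns when the fingers have stopped.
- env.pause(seconds).
- kin.inverse_kinematics(position, orientation): joint angles nearest the present ones, or None.
- viewer.capture(name): name is "scene" or "top" or "wrist"; returns a dict with "image" (400x640x3 uint8, red, green, blue), "vertical_fov" (degrees; the focal length in pixels is half the picture's height over the tangent of half this angle, whatever the lens; pixels are square), "cx", "cy" (the principal point, pixels), "position" and "rotation" of the camera in the world. Camera axes: x right, y down, z forward; pixel columns grow to the right and rows downward; lengths in mm; the calibration is good to about 2 mm. A picture is of the moment at which its call begins. There is no depth.
A pose or a line that the arm cannot do raises env.PlanningError and nothing moves.
- order.finish_job(): hands the job in, once; it reports no verdict.
Readings, each from a call of its own:
- status.current_time(): time.
- status.current_qpos(): joint angles.
- status.current_qd(): joint speeds.
- status.current_tau(): joint torques, N m.
- status.current_eef_pos(): TCP position.
- status.current_eef_rot(): TCP orientation.
- status.current_ft_force(): force on the tool from outside, world axes, zero at the start.
- status.current_torque(): the same for the moment, N m.
- status.current_grip_width(): finger opening in mm.
Only numpy, scipy, OpenCV 4.12 (cv2) and the standard library are available. Lean on these libraries where they do the work, as an engineer would, in place of code of your own. Each camera call takes 0.05 s, during which the arm holds its last target. There are 200 camera calls.

## Working session

There is one attempt and no reset: what is moved stays moved. The work goes in short steps, each a Python script; the robot and the scene stay as the last script left them, time stands still between calls to the robot, and variables do not carry over. Pictures are saved under pics/ and viewed, about 8 in all and at most 12, crops included, and the job is handed in when it is done.

```bash
mkdir -p pics; ls; python3 - <<'E'
from workcell import env, jaws, kin, viewer, order, status
import cv2,numpy as np
for n in ["scene","top"]:
    c=viewer.capture(n); cv2.imwrite(f"pics/{n}1.png",c["image"][:,:,::-1])
    print(n,c["vertical_fov"],c["cx"],c["cy"],np.round(c["position"],1).tolist(),np.round(c["rotation"],4).tolist())
print(status.current_time(),status.current_eef_rot(),status.current_ft_force(),status.current_grip_width())
E
```

```text
pics
scene 50.102519968691084 314.3964171413135 202.55154680427788 [1441.5, -118.3, 769.4] [-0.3261, 0.6623, 0.6009, -0.3065]
top 47.99719239833534 322.68941095361515 200.9196195495311 [365.2, -66.6, 1469.2] [0.0648, -0.694, 0.7143, -0.0623]
0.1 [ 2.83027468e-04  7.82882768e-01  6.22169032e-01 -4.33336363e-04] [ 0.95156141 -1.08201379  0.3874236 ] 90.96934421102931
```

View pics/scene1.png

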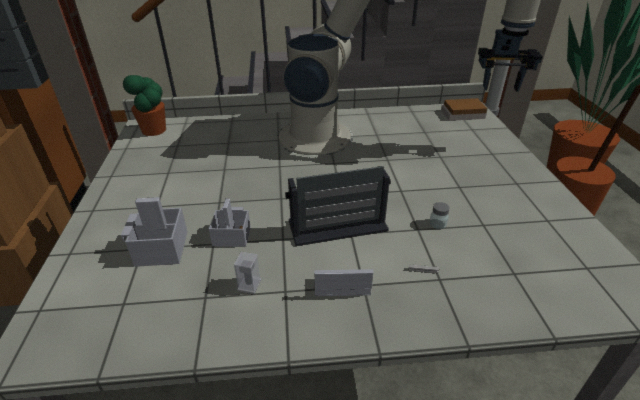

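View pics/top1.png

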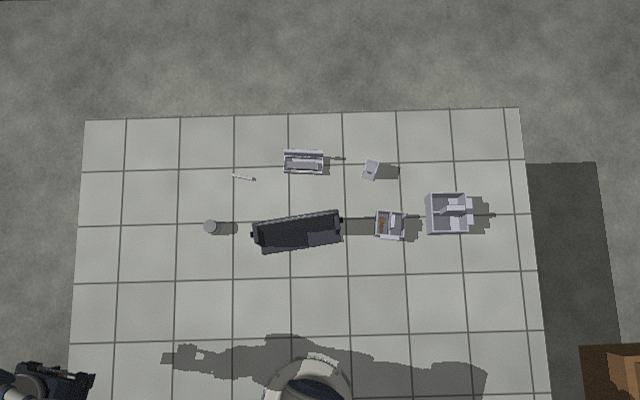

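The small bin is at scene (230,228) and top (390,225), with the peg's orange patch in it. The big look-alike is at top (447,213) and the panel at top (297,231). Next I'll zoom in on the top view.

```bash
cat > h.py <<'E'
from workcell import env, jaws, kin, viewer, order, status
import cv2,numpy as np
from scipy.spatial.transform import Rotation as R
def rot(q): return R.from_quat(np.roll(q,-1))
def quat(r): return np.roll(r.as_quat(),1)
def cast(c,uv,z):
    f=200/np.tan(np.radians(c["vertical_fov"])/2)
    uv=np.atleast_2d(uv).astype(float)
    d=np.c_[(uv[:,0]-c["cx"])/f,(uv[:,1]-c["cy"])/f,np.ones(len(uv))]
    d=rot(c["rotation"]).apply(d); p=np.array(c["position"])
    return p+d*((z-p[2])/d[:,2])[:,None]
def proj(c,P):
    f=200/np.tan(np.radians(c["vertical_fov"])/2)
    q=rot(c["rotation"]).inv().apply(np.atleast_2d(P)-np.array(c["position"]))
    return np.c_[c["cx"]+f*q[:,0]/q[:,2],c["cy"]+f*q[:,1]/q[:,2]]
def save(c,n): cv2.imwrite(f"pics/{n}.png",c["image"][:,:,::-1])
def down(yaw): # tool z down, tool x (jaw axis) at world angle yaw
    return quat(R.from_matrix(np.array([[np.cos(yaw),np.sin(yaw),0],[np.sin(yaw),-np.cos(yaw),0],[0,0,-1]]).astype(float)))
E
python3 - <<'E'
from h import *
c=viewer.capture("top")
print(np.round(cast(c,[[390,225],[297,231],[447,213],[210,227]],60)))
im=c["image"][:,:,::-1][185:265,240:480]
cv2.imwrite("pics/top2.png",cv2.resize(im,None,fx=3.3,fy=3.3,interpolation=cv2.INTER_CUBIC))
w=viewer.capture("wrist"); print(w["vertical_fov"],np.round(rot(status.current_eef_rot()).inv().apply(np.array(w["position"])-status.current_eef_pos()),1),np.round((rot(status.current_eef_rot()).inv()*rot(w["rotation"])).as_matrix(),2).tolist())
E
```

```text
[[ 538. -275.   60.]
 [ 528.   18.   60.]
 [ 571. -458.   60.]
 [ 548.  293.   60.]]
68.10485884711639 [  0.5 -66.7 -92. ] [[1.0, -0.0, -0.0], [0.0, 0.97, 0.23], [0.0, -0.23, 0.97]]
```

View pics/top2.png

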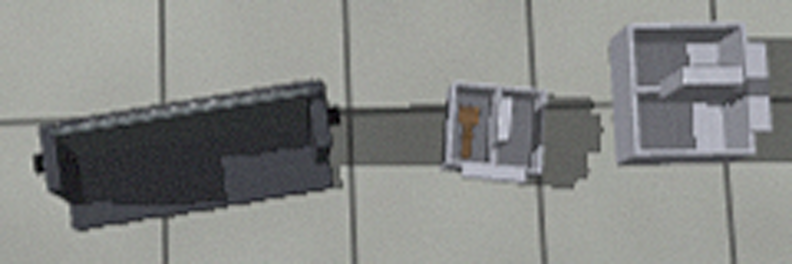

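Top view: the bin's lip is on its robot side (crop 495,172), the peg is in the left (+y) compartment, and the yaw is slightly clockwise. The panel is yawed about +0.14. Next I'll take wrist views over the panel and the bin.

```bash
python3 - <<'E'
from h import *
import pickle
caps={}
env.move_l([141,609,380],velocity=250)
for n,p in (("panel",[545,15,400]),("bin",[535,-270,330])):
    env.reach(p,down(-np.pi/2)); env.pause(.15)
    caps[n]=viewer.capture("wrist"); 
    print(n,status.current_time(),status.current_eef_pos(),status.current_qpos())
caps["scene"]=viewer.capture("scene");caps["top"]=viewer.capture("top")
pickle.dump(caps,open("caps.pkl","wb"))
im=np.hstack([caps["panel"]["image"],caps["bin"]["image"]])[:,:,::-1]
save(caps["panel"],"wp");save(caps["bin"],"wb")
E
```

```text
panel 3.4417 [545.01984145  15.42113777 399.97376082] [-8.12660621e-02  2.89953995e-01  1.37670541e+00  4.80575373e-05
  1.47497267e+00  1.48861700e+00]
bin 4.7667 [ 535.4559663  -268.91128253  330.42341136] [-5.65113278e-01  4.23008189e-01  1.35941042e+00  1.48123498e-04
  1.35858038e+00  1.00410690e+00]
```

View pics/wp.png

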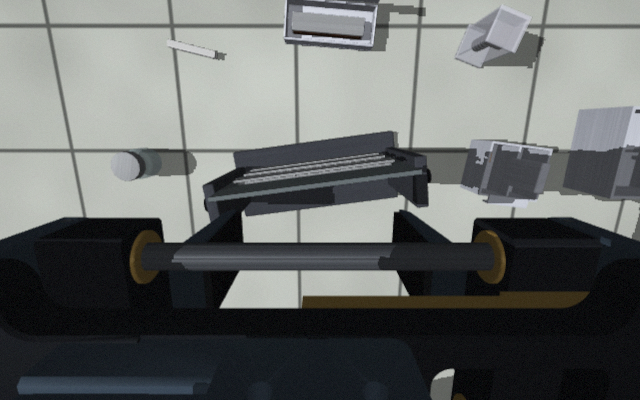

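View pics/wb.png

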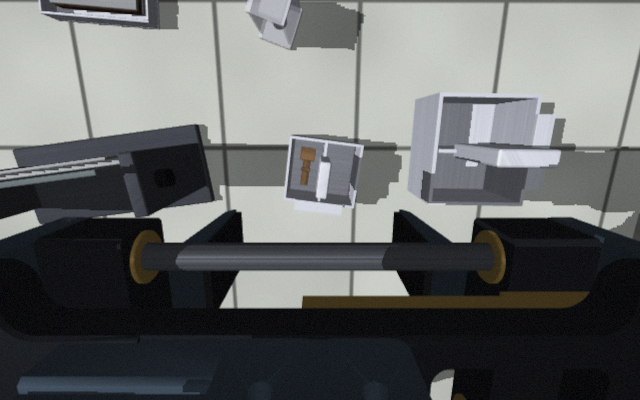

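```bash
python3 - <<'E'
import pickle,cv2,numpy as np
c=pickle.load(open("caps.pkl","rb"))
a=c["panel"]["image"][125:220,195:435]; b=c["bin"]["image"][125:215,275:375]; s=c["scene"]["image"][160:245,205:400]
r=lambda i,k:cv2.resize(i,None,fx=k,fy=k,interpolation=cv2.INTER_CUBIC)
o=np.zeros((600,800,3),np.uint8)
A=r(a,3.3);o[:A.shape[0],:A.shape[1]]=A
B=r(b,3);o[320:590,:300]=B
C=r(s,2.5);o[320:320+C.shape[0],310:310+C.shape[1]]=C
o=cv2.convertScaleAbs(o,alpha=1.3,beta=15)
cv2.imwrite("pics/zoom.png",o[:,:,::-1])
E
```

```text
(no output)
```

View pics/zoom.png

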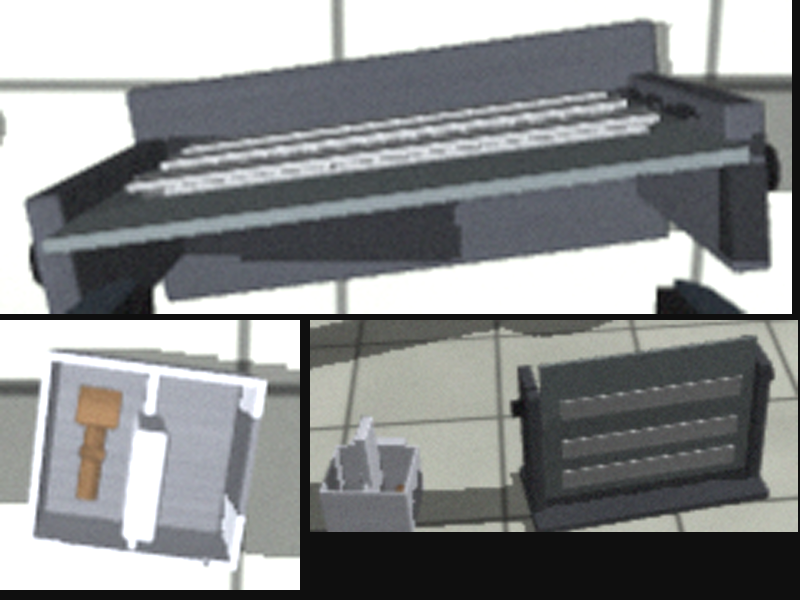

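Composite: the plate's front top edge runs (45,238) to (748,149), and the top rail's edge (130,188) to (655,122). The foot's top corners are (129,91), (655,20), (668,235) and (172,299). In the bin crop the tab top is (137,430), (166,433), (155,543), (125,540), and the rim's far corners are (50,350) and (265,380).

```bash
python3 - <<'E'
from h import *
import pickle
c=pickle.load(open("caps.pkl","rb"))
A=lambda p:np.array(p)/3.3+[195,125]
B=lambda p:(np.array(p)-[0,320])/3+[275,125]
ang=lambda d:np.arctan2(d[1],d[0])
f=cast(c["panel"],A([[129,91],[655,20],[668,235],[172,299]]),12)
print("foot",f[:,:2].round(1).tolist(),"c",f.mean(0).round(1)); 
print(" yaw",ang(f[0]-f[1])-np.pi/2,ang(f[3]-f[2])-np.pi/2,"sizes",[np.linalg.norm(f[i]-f[(i+1)%4]).round(1) for i in range(4)])
p=cast(c["panel"],A([[45,238],[748,149]]),190)
print("plate",p.round(1).tolist(),"mid",p.mean(0).round(1),"yaw",ang(p[0]-p[1])-np.pi/2,np.linalg.norm(p[0]-p[1]))
r=cast(c["panel"],A([[130,188],[655,122]]),150)
print("rail",r.round(1).tolist(),"mid",r.mean(0).round(1),"yaw",ang(r[0]-r[1])-np.pi/2,np.linalg.norm(r[0]-r[1]))
t=cast(c["bin"],B([[137,430],[166,433],[155,543],[125,540]]),115)
print("tab",t.round(1).tolist(),"c",t.mean(0).round(1),"yaw",ang(t[0]-t[3]),ang(t[1]-t[2]))
b=cast(c["bin"],B([[50,350],[265,380],[35,537]]),60)
print("bin rim",b.round(1).tolist(),"c",(b[1]+b[2])/2,"yaw",ang(b[0]-b[1])-np.pi/2,ang(b[0]-b[2]),np.linalg.norm(b[0]-b[1]),np.linalg.norm(b[0]-b[2]))
E
```

```text
foot [[567.9, 150.0], [601.9, -104.5], [495.9, -117.6], [462.0, 134.9]] c [531.9  15.7  12. ]
 yaw 0.13257835772577842 0.13348304651631926 sizes [np.float64(256.8), np.float64(106.8), np.float64(254.7), np.float64(107.0)]
plate [[536.9, 130.2, 190.0], [565.5, -91.1, 190.0]] mid [551.2  19.6 190. ] yaw 0.12860437767016064 223.11268447486006
rail [[545.6, 113.5, 150.0], [569.2, -71.9, 150.0]] mid [557.4  20.8 150. ] yaw 0.12653592771441557 186.87499970013695
tab [[564.2, -271.7, 115.0], [563.1, -281.7, 115.0], [523.9, -278.2, 115.0], [525.0, -267.5, 115.0]] c [ 544.  -274.8  115. ] yaw -0.10481272390743057 -0.08811684159731623
bin rim [[589.7, -237.4, 60.0], [578.0, -323.8, 60.0], [512.8, -229.7, 60.0]] c [ 545.40113236 -276.73820873   60.        ] yaw -0.13485409187990438 -0.10069403359545977 87.1910753169607 77.27131123337283
```

```bash
python3 - <<'E'
from h import *
yb=-0.11; q=down(-np.pi/2+yb)
jaws.move_gripper(50,30)
env.reach([544.5,-275.5,240],q)
print("hit",env.move_l([544.5,-275.5,149],velocity=90,force_limit=15))
print(status.current_eef_pos())
jaws.move_gripper(0,30)
print("w",status.current_grip_width(),status.current_time()); env.pause(.2); f0=status.current_ft_force()
env.move_l([544.5,-275.5,200],velocity=60); env.pause(.4)
print("f",f0,status.current_ft_force(),status.current_torque(),status.current_grip_width(),status.current_eef_pos(),status.current_time())
w=viewer.capture("wrist"); s=viewer.capture("scene")
o=np.vstack([w["image"][60:300,100:540],cv2.resize(s["image"][130:260,170:410],(440,238))])
cv2.imwrite("pics/grip.png",o[:,:,::-1])
E
```

```text
hit False
[ 544.79649037 -275.66855145  149.58266086]
w 11.945577251164883 7.9167
f [-7.36517032e-04 -1.91092414e-01 -2.86420776e+00] [-0.72356568 -0.17136499 -2.44616939] [-0.07835401  0.14551187 -0.05410078] 11.758955654065582 [ 544.49646827 -275.49431132  199.8838927 ] 9.5167
```

View pics/grip.png

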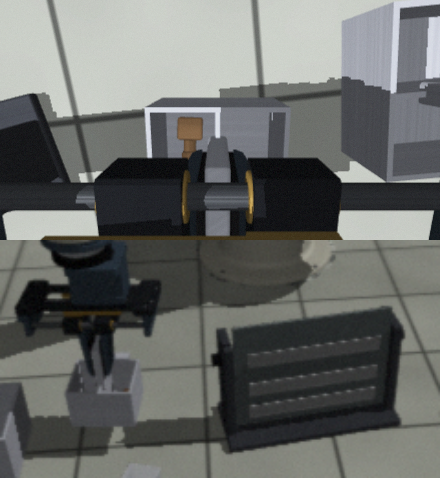

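Grip picture: the bin is level in the jaws and lifted, the peg is inside at (190,130), and the width is 11.8. Now the transfer and the touch.

```bash
cat >> h.py <<'E'
YAW=0.130; C=np.array([532,16.]); EX=np.array([np.cos(YAW),np.sin(YAW)]); EY=np.array([-EX[1],EX[0]])
QP=down(-np.pi/2+YAW)
def P(x,y,z): return [*(C+EX*x+EY*y),z]
def loc():
    p=status.current_eef_pos(); d=np.array(p[:2])-C
    return np.round([d@EX,d@EY,p[2]],2)
def frc():
    a=np.mean([status.current_ft_force() for _ in range(5)],0); return np.round([a[:2]@EX,a[:2]@EY,a[2]],2)
E
python3 - <<'E'
from h import *
env.move_l([544.5,-275.5,345],velocity=120)
env.move_l(P(92,1,345),rot=QP,velocity=130)
env.move_l(P(92,1,266),velocity=80); env.pause(.5)
print(status.current_time(),loc(),"f0",frc())
w=viewer.capture("wrist"); save(w,"pre")
hit=env.move_l(P(60,1,266),velocity=10,force_limit=2.5)
print(hit,status.current_time(),loc(),frc()); env.pause(.2); print(loc(),frc(),status.current_torque())
E
```

```text
15.175 [ 92.02   1.   266.05] f0 [ 0.5  -0.23 -2.11]
True 17.1917 [ 71.1    1.01 265.8 ] [ 4.57  0.56 -1.53]
[ 71.16   1.03 265.48] [4.53 0.38 0.66] [-0.02399226 -0.71694685  0.13210554]
```

```bash
python3 - <<'E'
from h import *
x=loc()[0]
for z in (261,257,253,249):
    h=env.move_l(P(x,1,z),velocity=12,force_limit=4); env.pause(.05)
    f=frc(); print(h,status.current_time(),x,loc(),f,status.current_torque().round(3))
    if f[0]>5: x+=.3
    elif f[0]<2: x-=.4
    if h: break
E
```

```text
False 17.95 71.16 [ 71.26   1.   260.6 ] [ 4.49 -0.51 -2.95] [ 0.012 -1.042  0.24 ]
False 18.4833 71.16 [ 71.24   1.   256.61] [ 5.44 -0.21 -3.54] [ 0.033 -1.096  0.214]
False 19.0167 71.46 [ 71.32   1.03 252.7 ] [ 4.05 -0.42 -4.47] [ 0.118 -0.787  0.155]
True 19.2833 71.46 [ 71.36   1.05 251.66] [ 1.45 -1.22 -1.69] [-0.095 -0.127  0.051]
```

```bash
python3 - <<'E'
from h import *
print(loc(),frc(),status.current_torque().round(3),status.current_grip_width())
w=viewer.capture("wrist"); s=viewer.capture("scene"); t=viewer.capture("top")
r=lambda i:cv2.resize(i,(400,300),interpolation=cv2.INTER_CUBIC)
uv=proj(s,P(71,1,130))[0].astype(int); print(uv); ut=proj(t,P(50,1,180))[0].astype(int)
cut=lambda i,u,a:r(i[max(0,u[1]-a*3//4):u[1]+a*3//4,u[0]-a:u[0]+a])
o=np.hstack([cut(s["image"],uv,64),cut(t["image"],ut,48)])
o=np.vstack([o,np.hstack([r(w["image"][60:300,160:480]),r(cv2.imread("pics/pre.png")[60:300,160:480,::-1])])])
cv2.imwrite("pics/stuck.png",o[:,:,::-1])
E
```

```text
[ 71.36   1.05 251.66] [ 1.45 -1.22 -1.69] [-0.095 -0.127  0.051] 11.7962558544033
[345 203]
```

View pics/stuck.png

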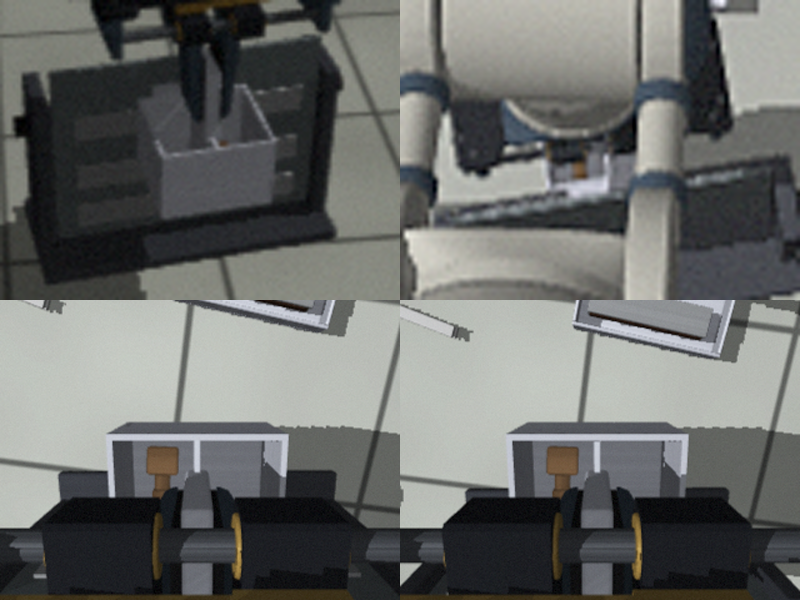

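Composite: the bin is square and level at the panel, and the peg is inside (160,460). The stop looks like a friction flip rather than the rail (Fz is near its free-hang value), so I'll continue in small, guarded steps.

```bash
python3 - <<'E'
from h import *
x=71.3
env.pause(.3); print(loc(),frc())
for z in (250,248.5,247,245.5,244):
    h=env.move_l(P(x,1,z),velocity=8,force_limit=5); env.pause(.25)
    f=frc(); print(h,status.current_time(),x,loc(),f,status.current_torque().round(3))
    if h or f[2]>3: break
    if f[0]>5: x+=.3
    elif f[0]<2: x-=.4
E
```

```text
[ 71.46   1.07 251.62] [-0.14 -0.09 -2.76]
False 20.3583 71.3 [ 71.32   1.   250.  ] [ 0.88  0.31 -3.68] [-0.029 -0.121  0.01 ]
False 20.95 70.89999999999999 [ 71.19   0.95 248.56] [ 5.86  0.04 -2.94] [ 0.016 -1.     0.109]
False 21.5417 71.19999999999999 [ 71.26   0.97 246.98] [ 4.21 -0.36 -3.85] [ 0.04  -0.935  0.182]
False 22.125 71.19999999999999 [ 71.24   0.97 245.47] [ 5.43 -0.33 -3.19] [ 0.003 -0.944  0.126]
False 22.7167 71.49999999999999 [ 71.32   1.01 243.85] [ 2.7  -0.59 -4.08] [ 0.    -0.497  0.135]
```

The lip strip is now about 7 mm below the rail top, inside the pocket. Continue until it seats.

```bash
python3 - <<'E'
from h import *
x=71.4
for z in (242.5,241.3,240.3,239.6,238.9,238.2,237.5,236.8,236.1):
    h=env.move_l(P(x,1,z),velocity=6,force_limit=5); env.pause(.2)
    f=frc(); print(h,status.current_time(),x,loc(),f,status.current_torque().round(3))
    if h or f[2]>0.5: break
    if f[0]>5: x+=.2
    elif f[0]<2: x-=.2
E
```

```text
False 23.3167 71.4 [ 71.32   1.   242.42] [ 1.62 -1.   -3.08] [ 0.003 -0.26   0.075]
False 23.8667 71.2 [ 71.26   0.99 241.29] [ 2.92 -0.34 -3.11] [ 0.013 -0.56   0.13 ]
False 24.3833 71.2 [ 71.28   0.96 240.29] [ 3.91 -0.8  -1.73] [ 0.006 -0.616  0.098]
False 24.85 71.2 [ 71.27   0.99 239.62] [ 4.18 -0.73 -2.51] [ 0.004 -0.739  0.115]
False 25.3167 71.2 [ 71.26   0.99 238.91] [ 4.84 -0.65 -1.35] [-0.009 -0.769  0.127]
True 25.725 71.2 [ 71.37   0.98 238.63] [ 0.21 -0.14  6.79] [-0.114  0.514  0.018]
```

Seated: Fz jumped to +6.8 at z 238.6, against about 239 expected. Now release, retreat and check.

```bash
python3 - <<'E'
from h import *
jaws.move_gripper(16); env.pause(.2); jaws.move_gripper(45); env.pause(.3)
p=status.current_eef_pos()
env.move_l([p[0],p[1],330],velocity=90); env.move_l(P(90,1,400),velocity=150); env.pause(.2)
print(status.current_time(),loc(),frc())
w=viewer.capture("wrist"); s=viewer.capture("scene")
a=cv2.resize(s["image"][120:310,190:460],(800,300)[:1]+(563,)) if 0 else cv2.resize(s["image"][150:300,220:460],(480,300))
o=np.hstack([a,cv2.resize(w["image"][60:260,180:460],(320,229))[:229]]) if 0 else np.vstack([cv2.resize(s["image"][150:280,220:460],(540,292)),cv2.resize(w["image"][60:220,120:480],(540,240))])
cv2.imwrite("pics/hung.png",o[:,:,::-1])
E
```

```text
29.15 [ 89.56   1.02 398.94] [-0.35 -0.46 -0.  ]
```

View pics/hung.png

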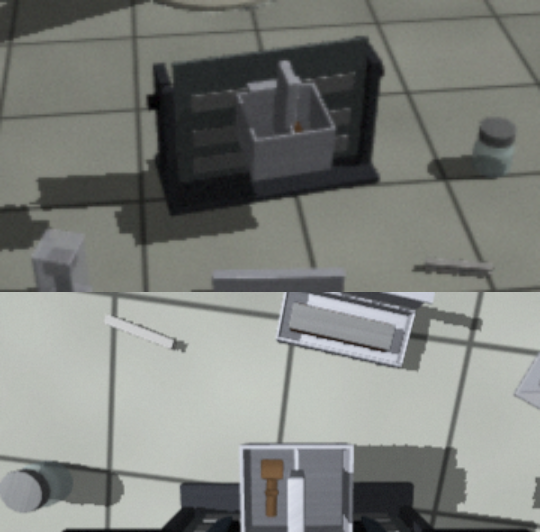

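The bin hangs on the top rail, midway along and leaning slightly back. The peg is inside (270,490), the other objects are undisturbed and the gripper is clear. Handing in.

```bash
python3 -c "
from workcell import order,status
order.finish_job(); print(status.current_time())"
```

```text
the job is handed in; nothing more can be done
the job is handed in; nothing more can be done
```

The small bin now hangs by itself midway along the top rail. I picked it up by its tab, touched its lip to the plate and slid it down until the lip was home behind the rail. I let go and handed the job in at about 29 s.

- **Plate depth:** touch put the front face about 20 mm in front of middle depth. The camera estimate was 19.5 mm, so the two agree.
- **Forces:** at the points where I read it, the push on the plate was no more than about 6 N. Seating on the rail gave about 7 N upward.
- **Seated height:** the tool stopped at z = 238.6, within 1 mm of the expected height.
- **One early stop:** the slide halted at about z = 251.7, when the strip's lower edge was level with the rail top. I took it for a change in friction direction. The pictures and forces showed nothing jammed, and the lip then entered the pocket freely in small steps.
- **Last picture:** the bin hangs with a slight lean back and the peg inside, and the gripper is clear. The jar and clothespin looked undisturbed, and so did the parts of the harmonica and dispenser in view; I judged that by eye and did not measure their positions.

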